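Close the carton and hold the probe thermometer in its port

TASK

Check the temperature of the packed carton: fold the short far flap right down first, then fold the long slotted near flap flat over it. Then take the flat-bladed thermometer by its handle out of its stand, pass its blade straight down through the slot in the closed flap, and finish while holding it there upright and still, still gripped, with about 50 mm of blade inside and the handle clear of the flap; leave the tub, the meat loaf and the knife where they are.

Things in the scene. Friction and masses are not known exactly. Their poses are not given: they have to be found in the camera images.
- carton_top (a point): Fixed open-topped brown cardboard carton, 180 mm (its x) by 220 mm (its y), 120 mm high; this point is the centre of its open top, 120 mm above the table. Its x axis points level away from the robot (turned by the carton's yaw), z up. The two side flaps are already tucked in; packs of meat lie left and right inside, with a gap of 76 mm along the middle (about its y = 0) that is empty to the carton's floor.
- inner_flap (a joint): Angle (rad) of the short far flap: plain cardboard 60 mm long, 214 mm wide (along y), 4 mm thick, hinged along y at carton_top frame x = +90 mm, z = +2 mm (mid-thickness); at 0 it lies flat and closed pointing to -x, growing as it opens upward, at 1.57 it stands upright. It starts half open (0.9 to 1.4). The crease is stiff: it stays where it is left and under 2 N near its free edge moves it. Stops at 0 and 1.9.
- outer_flap (a joint): Angle (rad) of the long near flap with the slot: 178 mm long, 214 mm wide, 4 mm thick, hinged along y at carton_top frame x = -90 mm, z = +7 mm (mid-thickness); at 0 it lies flat over the whole top and over the short flap, pointing to +x, growing as it opens upward, at 1.57 it stands upright. It starts at 1.25 to 1.65. It stays where it is left and under 2 N near its free edge moves it. Stops at 0 and 1.9.
- slot (a point): Centre of the slot in the long near flap, on the flap's outer face (upper face when closed), on its middle line, 75 mm from its hinge. The slot goes through, 32 mm long along the flap's x (from hinge to free edge) and 8 mm wide along y, with a white plastic rim flush with the flap. The axes turn with the flap: z is the outward normal, up when closed. With both flaps closed nothing lies beneath the slot down to the carton's floor, 120 mm.
- probe: The thermometer with a flat pointed steel blade and grey handle, 148 mm high, 0.1 to 0.2 kg, standing upright, point down, in its stand. Origin at the blade's point, z up along it to the handle. Blade 30 mm wide (x) by 6 mm thick (y), 75 mm long, edges rounded, its lowest 22 mm narrowing to a 12 mm wide rounded point. Above the blade a collar 40 x 22 mm and 8 mm high, then the handle and a head 36 x 22 mm, 10 mm high.
- probe_grip (a point): Centre of the thermometer's handle, 111 mm above the blade's point, axes as the thermometer's. The handle is a block 26 mm wide (x), 20 mm thick (y), from 83 to 138 mm above the point: grip it across the 20 mm (y).
- probe_tip (a point): The point of the blade, on the thermometer's middle line; axes as the thermometer's.
- stand_top (a point): Centre of the top of the fixed white stand block, 60 x 50 mm, 85 mm high, on a steel foot plate 90 x 80 x 8 mm. The blade stands in its open-topped pocket, 34 mm along x and 10 mm along y, the collar resting on the top, so the thermometer must be raised 75 mm to come free. The stand may be to the left or right of the carton.
- tub_mid (a point): Bystander: clear round jar, 76 mm across, 85 mm high, on the table on the other side of the carton from the stand; point on its axis 42 mm up.
- loaf_mid (a point): Bystander: upright round meat loaf, 90 mm across, 110 mm high, beyond the carton; point at its centre.
- knife_mid (a point): Bystander: knife lying flat, red handle 120 mm, blade 150 mm; point 9 mm up, where the handle meets the blade.
Things that resemble listed ones, but are neither listed nor needed, are in the scene too. Of the things like the probe, leave any that is pink; of the rest the smaller one is meant.

How it is judged (in metres and radians):
On the way, in this order (a step that is already met when the one before it is completed fails the run):
1. the short far flap is folded down while the long near flap is still open (value of joint inner_flap below 0.12 rad and value of joint outer_flap above 0.6 rad), for 0.1 s.
2. the long near flap is folded down over it, the blade not yet near the slot (value of joint each of inner_flap, outer_flap below 0.12 rad and distance between probe_tip and slot above 0.08 m), for 0.2 s.
At the end, for the whole second after the job is handed in: Both flaps closed within 0.12 rad; the blade gripped (over 2 N), its point 35 to 65 mm below the flap's outer face and within 12 mm along and 10 mm across of the slot's centre, the thermometer within 0.15 rad of upright and still (under 20 mm/s, 0.2 rad/s) (value of joint each of inner_flap, outer_flap below 0.12 rad and z of probe_tip in the frame of slot between -0.065 and -0.035 m and x of probe_tip in the frame of slot between -0.012 and 0.012 m and y of probe_tip in the frame of slot between -0.01 and 0.01 m and angle between probe's own z axis and vertical below 0.15 rad and contact force between the fingers and probe above 2 N and linear speed of probe below 0.02 m/s and angular speed of probe below 0.2 rad/s); the arm keeps its last pose, push and grip.
It fails at once if the tub is disturbed (moved more than 30 mm) (distance of tub_mid from where it was at the start of the episode above 0.03 m).
It fails at once if the loaf is disturbed (moved more than 30 mm) (distance of loaf_mid from where it was at the start of the episode above 0.03 m).
It fails at once if the knife is disturbed (moved more than 30 mm) (distance of knife_mid from where it was at the start of the episode above 0.03 m).
It also fails if it takes over 62 s, if anything falls off the work surface, if the arm or the gripper's body presses on something with over 40 N, if the wrist force passes 120 N, or if a joint passes its speed limit or range.

ROBOT

A 6-joint arm with a two-finger parallel gripper is mounted at the origin on the work surface. World frame = base frame: x ahead of the robot, y to its left, z up, the work surface at z = 0. Lengths are in mm, angles in rad, forces in N, time in s.
With the tool pointing down it reaches from about 275 to 775 mm from the base axis. Payload 14.6 kg.
Tool frame: the origin (TCP) lies at the very end of the fingers, on their centre line; the grasp point (between the pads) lies 19 mm behind it; z points along the fingers, y is the line along which they close (so a half turn about z gives the same grasp; the last joint's range is limited). The gripper opens to 85 mm and grips with 20 to 120 N. Pads are 22 mm wide; open, the fingers measure 114 mm over their backs; the gripper's body (76 mm by 85 mm) begins 54 mm behind the grasp point. The pads swing forward as they close: fully open they stand 13 mm farther back than shut.
Start: joints at [1.012, 0.263, -0.048, 1.259, 0, 1.415], TCP at [206.285, 482.778, 231.278] pointing down, gripper open.
Joint ranges: [-2.65, 2.65], [-0.89, 1.7], [-1.18, 1.37], [-2.13, 2.11], [-1.35, 1.29], [-3.14, 3.14]. Speed limits (rad/s): [1.89, 1.89, 2.57, 2.79, 3.14, 3.14].

INTERFACE

Orientations are given as a rotation vector (axis times angle).
In Python, from rig import robot, vision, finder gives the robot as it stands.
- The arm moves only by the tool send_rows, never from a script. Its argument "steps" is a list of rows, each a list of 3 entries, a list of its own where there are three numbers: the opening, from 0 (shut) to 1 (fully open), then the shift along the tool's x, y, z scaled (see below), then the turn, a rotation vector about the tool's x, y, z scaled (see below). A call has 1 to 10 rows; each row shifts and turns the commanded pose from where the row before left it, along the tool's axes as they then stand; what a row does not reach is not made up. The controller multiplies each number of a shift by 10 cm and each number of a turn by 5 degrees. A row lasts 1/12 s, in which the tool goes at most 41.7 mm and 7.16 degrees, less where a joint would pass 70% of its speed; a pose out of reach is approached as far as the arm can. A call with a number of a shift or a turn outside -1 to 1 is refused whole. A call with a gripper value outside its range is refused whole. The fingers move at their own pace and stop on an object; "grip_force" is the grip in N (left out, the last holds). Time passes only in rows, so rows that do not move let the fingers close. It gives the time, the measured TCP pose, the force, the opening and the grip force at its end, in the units of the state.
- robot.get_obs(): the state, without advancing time (a new reading comes with each control period).
- vision.read_camera(name): name is "side" or "top"; returns the picture (480x640x3 uint8, red, green, blue); there is no depth.
- vision.camera_info(name): a dict with "camera_matrix" (3x3 intrinsics, pixels), "k1" (the pictures are not rectified: a ray, as slopes to the right and down, at radius r is drawn at 1 + k1 r^2 times it, then the intrinsics apply), "R" (3x3) and "t" (3): a world point X has camera coordinates R X + t. Camera axes: x right, y down, z forward; pixel columns grow to the right and rows downward; lengths in mm; the calibration is good to about 2 mm. A picture is of the moment at which its call begins. camera_info takes no time and is no camera call.
- robot.job_done(): hands the job in; it is judged then, once.
Trained networks look in the newest picture that a camera, given by its name, has taken for a name from the list of things; names that differ only in an ending like _2 or _b are one class to them, and where a whole thing is asked for, a point or a joint stands for the part that bears it (a point fixed in the world has none). Each returns a list of dicts, best first, with "conf" (0 to 1); they miss things now and then, are a little off and sometimes report something else, mostly with a low value. They report only what shows in the picture. A call takes as long as a camera call. They do not tell look-alikes from the thing itself.
- finder.look_for(camera, query): "point" ([column, row] in pixels, amid what is visible of it).
- finder.outline_of(camera, query): "pixels" (480x640 bool, what is visible of it) and "point" ([column, row] in pixels, amid what is visible of it).
The state is a dict: "time": time; "joint_positions": joint angles; "joint_vel": joint speeds; "effort": joint torques, N m; "position": TCP position; "ee_rot": TCP orientation; "force": force on the tool from outside, world axes, zero at the start; "ft_torque": the same for the moment, N m; "finger_gap": finger opening in mm; "grasp_force": force on a finger pad.
Only numpy, scipy, OpenCV 4.12 (cv2) and the standard library are available. Lean on these libraries where they do the work, as an engineer would, in place of code of your own. Each camera call takes 0.05 s, during which the arm holds its last target. There are 200 camera calls.

## Working session

There is one attempt and no reset: what is moved stays moved. The work goes in short steps, Python scripts to look and compute and a tool call to move; the robot and the scene stay as the last step left them, time stands still between calls to the robot, and variables do not carry over. Pictures are saved under pics/ and viewed, at most 10 in all, crops included, and the job is handed in when it is done.

Besides the shell and the picture viewer there is one more tool, called after "Emit:" by a JSON object that holds its "name" and its "arguments". send_rows: Moves the arm, as the interface text tells. Its arguments: {"type":"object","properties":{"steps":{"type":"array","items":{"type":"array"}},"grip_force":{"type":"number"}},"required":["steps"]}

```bash
ls; mkdir -p pics
python3 - <<'E'
from rig import robot, vision, finder
import cv2,numpy as np
o=robot.get_obs(); print({k:np.round(v,3).tolist() for k,v in o.items()})
for c in("side","top"):
    im=vision.read_camera(c); cv2.imwrite(f"pics/{c}0.png",im[:,:,::-1])
    i=vision.camera_info(c); print(c,{k:np.round(v,4).tolist() for k,v in i.items()})
    for q in("carton_top","inner_flap","outer_flap","slot","probe","probe_grip","probe_tip","stand_top","tub_mid","loaf_mid","knife_mid"):
        print(q,[(np.round(d["point"]).tolist(),round(d["conf"],2)) for d in finder.look_for(c,q)[:5]])
E
```

```text
pics
{'time': 0.0, 'joint_positions': [1.012, 0.264, -0.049, 1.259, 0.0, 1.416], 'joint_vel': [-0.0, 0.0, -0.0, -0.0, -0.0, 0.0], 'effort': [-0.002, -63.761, 38.457, 0.014, -0.0, 0.0], 'position': [206.139, 482.538, 230.826], 'ee_rot': [-0.63, -3.077, 0.002], 'force': [-0.683, -0.025, -0.342], 'ft_torque': [0.013, 0.044, -0.039], 'grasp_force': 0.0, 'finger_gap': 85.421}
side {'camera_matrix': [[585.6669, 0.0, 315.4141], [0.0, 585.6669, 245.7728], [0.0, 0.0, 1.0]], 'k1': -0.0156, 'R': [[0.7857, -0.6185, -0.0088], [-0.4382, -0.5465, -0.7136], [0.4365, 0.5646, -0.7005]], 't': [-449.6168, 375.9912, 929.7562]}
carton_top [([316.0, 299.0], 0.98)]
inner_flap [([350.0, 255.0], 0.62)]
outer_flap [([288.0, 275.0], 0.59)]
slot [([288.0, 274.0], 0.92)]
probe [([246.0, 166.0], 0.96), ([208.0, 184.0], 0.56)]
probe_grip [([244.0, 166.0], 0.95), ([207.0, 186.0], 0.59), ([177.0, 154.0], 0.56)]
probe_tip [([178.0, 159.0], 0.83), ([246.0, 171.0], 0.77), ([205.0, 188.0], 0.72)]
stand_top [([212.0, 223.0], 0.64)]
tub_mid [([400.0, 428.0], 0.84)]
loaf_mid [([302.0, 204.0], 0.97), ([346.0, 255.0], 0.46), 
[... 187 characters left out ...]
397, 'R': [[-0.0132, -0.9999, 0.0065], [-0.9917, 0.0123, -0.1283], [0.1282, -0.0082, -0.9917]], 't': [70.2176, 604.4001, 1271.419]}
carton_top [([372.0, 262.0], 0.69)]
inner_flap [([371.0, 226.0], 0.59), ([384.0, 306.0], 0.35)]
outer_flap [([390.0, 305.0], 0.83)]
slot [([398.0, 300.0], 0.89)]
probe [([131.0, 265.0], 0.94), ([193.0, 267.0], 0.65), ([393.0, 301.0], 0.58), ([182.0, 218.0], 0.53)]
probe_grip [([133.0, 269.0], 0.87), ([193.0, 267.0], 0.84), ([179.0, 216.0], 0.54)]
probe_tip [([134.0, 267.0], 0.69), ([196.0, 270.0], 0.57), ([180.0, 218.0], 0.55)]
stand_top [([206.0, 278.0], 0.95)]
tub_mid [([487.0, 282.0], 0.62)]
loaf_mid [([257.0, 196.0], 0.97)]
knife_mid [([455.0, 194.0], 0.71)]
```

View pics/side0.png

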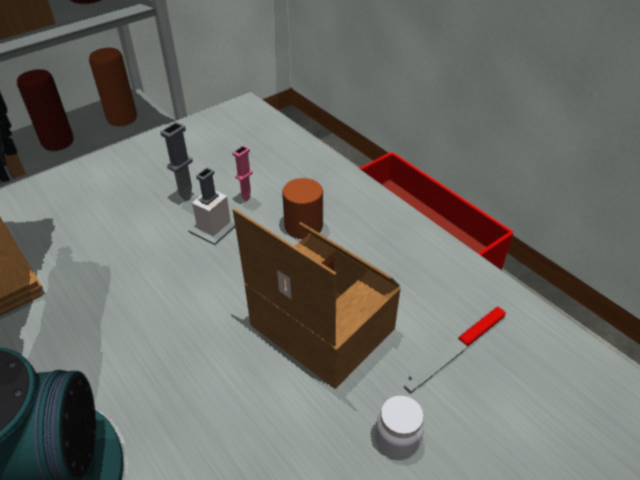

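View pics/top0.png

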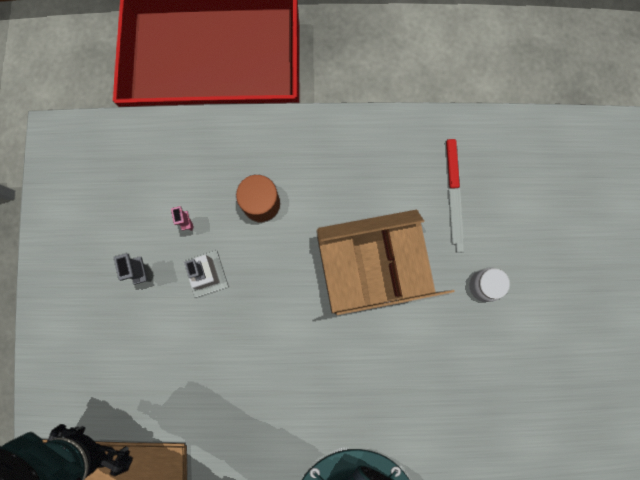

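Probe candidates: pink at side (243,172) / top (182,218), large black at side (178,160) / top (131,267), and small black in the white stand at side (207,185) / top (195,268). The small black one fits: it isn't pink, it is the smaller of the rest, and it stands in the stand. I'll confirm it in enlarged crops.

Run:
```python
import cv2,numpy as np
s=cv2.imread("pics/side0.png");t=cv2.imread("pics/top0.png")
def crop(im,x,y,w,h,k):
    c=cv2.resize(im[y:y+h,x:x+w],None,fx=k,fy=k,interpolation=cv2.INTER_CUBIC);return c
a=crop(s,150,110,100,140,4); b=crop(t,105,200,100+25,140,4)[:, :400]
b=crop(t,140,190,100,140,4)
cv2.imwrite("pics/c1.png",np.hstack([a,b]))
cv2.imwrite("pics/c2.png",np.hstack([crop(s,225,200,190,195,2.1*1),]) if 0 else np.hstack([cv2.resize(s[200:395,225:415],(400,410),interpolation=cv2.INTER_CUBIC),cv2.resize(t[195:335,310:460],(400,373),interpolation=cv2.INTER_CUBIC) if 0 else cv2.resize(t[190:336,312:455],(400,410),interpolation=cv2.INTER_CUBIC)]))
```

```text
(no output)
```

View pics/c1.png

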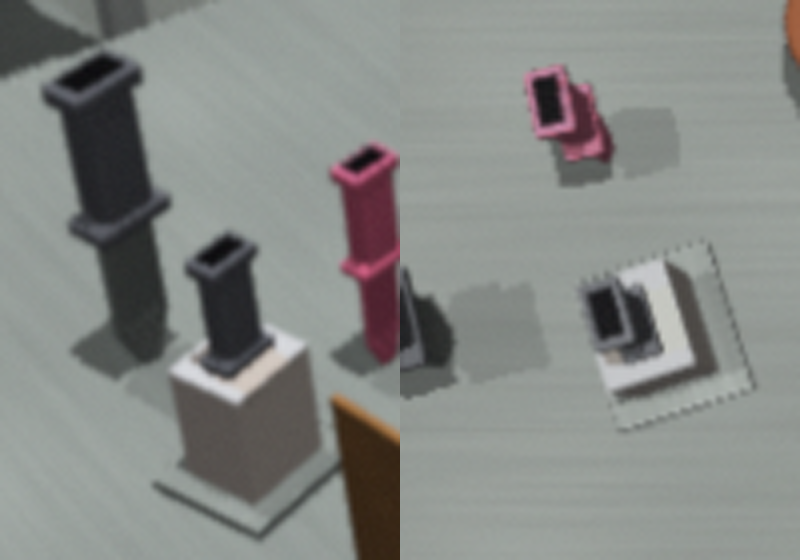

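View pics/c2.png

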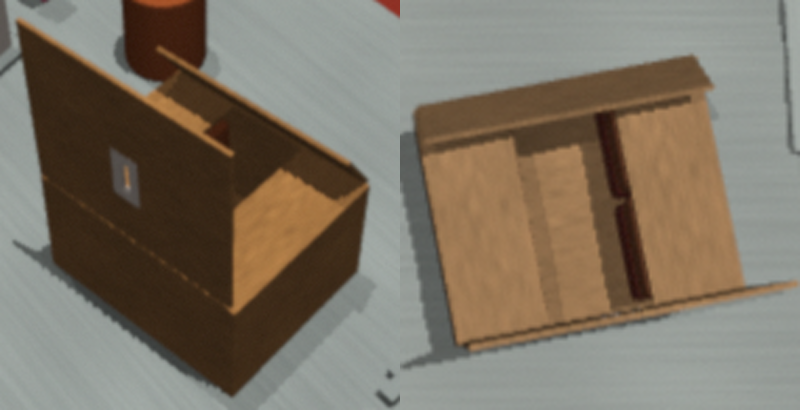

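c1 confirms it: the small black thermometer stands in the white stand, handle at about side (207,185) / top (194,267). c2 shows the long flap upright with its slot at side (284,285). The far flap is half open, its free edge running in the top view from (320,243) to (425,221).

```bash
cat > h.py <<'E'
import numpy as np
from rig import robot, vision, finder
from scipy.optimize import least_squares
I={c:vision.camera_info(c) for c in("side","top")}
def proj(c,X):
    i=I[c];p=np.asarray(X)@np.array(i["R"]).T+i["t"];s=p[:,:2]/p[:,2:]
    s=s*(1+i["k1"]*(s**2).sum(1,keepdims=True));K=np.array(i["camera_matrix"]);return s@K[:2,:2].T+K[:2,2]
def frame(x,y,z,yaw,P):
    c,s=np.cos(yaw),np.sin(yaw);return np.asarray(P,float)@np.array([[c,s,0],[-s,c,0],[0,0,1]])+[x,y,z]
def outer(a,r,y,n=0):return[-90+r*np.cos(a)-n*np.sin(a),y,7+r*np.sin(a)+n*np.cos(a)]
def inner(a,r,y,n=0):return[90-r*np.cos(a)+n*np.sin(a),y,2+r*np.sin(a)+n*np.cos(a)]
E
cat > fit.py <<'E'
from h import *
S=lambda u,v:(225+u/2.105,200+v/2.1026); T=lambda u,v:(312+(u-400)/2.797,190+v/2.808)
def cart(p):
    x,y,w,ai,ao=p
    s=[([-90,110,-120],S(55,268)),([-90,-110,-120],S(232,395)),([90,-110,-120],S(357,272)),([90,-110,0],S(368,185)),
       (outer(ao,178,107,0),S(18,22)),(outer(ao,178,-107,0),S(233,155)),(outer(ao,75,0,2),S(124,178)),(inner(ai,60,107),S(158,48))]
    t=[(inner(ai,60,107,0),T(422,150)),(inner(ai,60,-107,0),T(715,88)),(inner(ai,0,107,2),T(415,107)),(inner(ai,0,-107,2),T(697,55)),
       (outer(ao,178,-107),T(798,285)),([-90,-110,0],T(745,285))]
    return np.vstack([proj(c,frame(x,y,120,w,[q[0] for q in L]))-[q[1] for q in L] for c,L in(("side",s),("top",t))])
r=least_squares(lambda p:cart(p).ravel(),[500,0,.19,1.1,1.5],x_scale=[50,50,.1,.1,.1],loss="soft_l1");print(np.round(r.x,3));print(np.round(cart(r.x),1).tolist())
S2=lambda u,v:(150+u/4,110+v/4);T2=lambda u,v:(140+(u-400)/4,190+v/4)
def st(p):
    x,y,w=p
    t=[([45,-40,8],T2(705,240)),([-45,-40,8],T2(755,388)),([-45,40,8],T2(625,430)),([30,-25,85],T2(665,262)),([-30,-25,85],T2(692,360)),([-30,25,85],T2(612,392)),
       ([18,11,158],T2(582,285)),([-18,-11,158],T2(632,335))]
    s=[([-45,40,8],S2(155,485)),([-45,-40,8],S2(262,535)),([-30,25,85],S2(170,370)),([-30,-25,85],S2(240,403)),([30,-25,85],S2(308,335)),
       ([-18,11,158],S2(187,268)),([18,-11,158],S2(257,243))]
    return np.vstack([proj(c,frame(x,y,0,w,[q[0] for q in L]))-[q[1] for q in L] for c,L in(("side",s),("top",t))])
r=least_squares(lambda p:st(p).ravel(),[500,250,.3],x_scale=[50,50,.1],loss="soft_l1");print(np.round(r.x,3));print(np.round(st(r.x),1).tolist())
from h import finder
def tri(pa,pb,z):
    f=lambda p:np.r_[(proj("side",[p])-pa).ravel(),(proj("top",[p])-pb).ravel()]
    q=least_squares(f,[500,0,z]);return np.round(q.x),np.round(q.fun,1)
print("tub",tri((400,428),(490,284),40),"loaf",tri((303,190),(257,190),110))
E
python3 fit.py
```

```text
[ 5.52203e+02 -4.52240e+01  1.81000e-01  9.73000e-01  1.59000e+00]
[[-1.8, -2.3], [-0.1, 1.7], [-0.0, -0.7], [0.5, -0.2], [-1.2, -1.4], [-0.5, -0.1], [0.0, 0.4], [-1.8, 0.4], [1.6, -2.2], [-0.1, -0.2], [0.9, -0.3], [-1.2, -0.9], [1.1, -1.2], [1.0, 0.9]]
[5.38302e+02 3.34235e+02 3.33000e-01]
[[-0.9, -1.5], [-0.6, -1.0], [-0.6, 0.1], [-0.6, -0.2], [-0.1, 1.8], [-1.4, -1.6], [0.1, -0.8], [0.6, -0.9], [0.6, -1.1], [0.2, 0.2], [0.0, -1.7], [2.0, -0.1], [0.3, -0.4], [-0.8, 0.2], [2.3, 0.6]]
tub (array([ 504., -309.,   41.]), array([-0.1,  0. ,  0.1, -0.2])) loaf (array([708., 210., 104.]), array([ 1.4, -0.3, -0.7,  1.2]))
```

Emit:
{"name": "send_rows", "arguments": {"steps": [[0,[0,0,-0.27],[0,0,-0.957]],[0,[0,0,-0.27],[0,0,-0.957]],[0,[0,0,-0.27],[0,0,-0.957]],[0,[0,0,-0.27],[0,0,-0.957]],[0,[0,0,-0.27],[0,0,-0.957]],[0,[0,0,-0.27],[0,0,-0.957]],[0,[0,0,-0.27],[0,0,-0.957]],[0,[0,0,0],[0,0,0]]]}}

```text
time: 1.87
position: [206.6, 483.3, 424.5]
ee_rot: [-0.292, 3.125, 0.007]
force: [-0.4, -0.3, 0.5]
finger_gap: 0.2
grasp_force: 0.0
```

Emit:
{"name": "send_rows", "arguments": {"steps": [[0,[-0.18,-0.34,0],[0,0,0]],[0,[-0.18,-0.34,0],[0,0,0]],[0,[-0.18,-0.34,0],[0,0,0]],[0,[-0.18,-0.34,0],[0,0,0]],[0,[-0.18,-0.34,0],[0,0,0]],[0,[-0.18,-0.34,0],[0,0,0]],[0,[-0.18,-0.34,0],[0,0,0]],[0,[-0.18,-0.34,0],[0,0,0]],[0,[-0.18,-0.34,0],[0,0,0]],[0,[-0.18,-0.34,0],[0,0,0]]]}}

```text
time: 2.7
position: [445.2, 178.9, 420.3]
ee_rot: [-0.283, 3.129, 0.0]
force: [0.4, 1.0, 0.6]
finger_gap: 0.2
grasp_force: 0.0
```

```bash
cat > where.py <<'E'
import sys
from h import *
from scipy.spatial.transform import Rotation as Ro
# local frame of carton: args x y z(world) yaw of frame
C=dict(c=(552.2,-45.2,.181),s=(538.3,334.2,.333))
o=robot.get_obs();R=Ro.from_rotvec(o["ee_rot"]).as_matrix();P=np.array(o["position"])
print("t",round(o["time"],2),"pos",P.round(1),"yaw_y",round(np.arctan2(R[1,1],R[0,1]),3),"zax",R[:,2].round(3),"F",np.round(o["force"],1),"gap",round(o["finger_gap"],1),"gf",round(o["grasp_force"],1),"q",np.round(o["joint_positions"],2))
for k,(x,y,w) in C.items():
    print(k,"local",frame(0,0,0,-w,[P-[x,y,0]])[0].round(1))
if len(sys.argv)>1:
    x,y,w=C[sys.argv[1]];t=frame(x,y,0,w,[[float(a) for a in sys.argv[2:5]]])[0]
    print("shift in tool /100:",(R.T@(t-P)/100).round(3),"yaw turn units",round(-np.rad2deg(w+np.pi/2-np.arctan2(R[1,1],R[0,1]))/5,3))
E
python3 where.py c 68 0 420
```

```text
t 2.7 pos [445.2 178.9 420.3] yaw_y 1.751 zax [ 0.  0. -1.] F [0.4 1.  0.6] gap 0.2 gf 0.0 q [0.21 0.2  0.38 1.75 0.   0.03]
c local [-64.9 239.7 420.3]
s local [-138.7 -116.3  420.3]
shift in tool /100: [-1.33  -2.396  0.003] yaw turn units -0.007
```

Emit:
{"name": "send_rows", "arguments": {"steps": [[0,[-0.19,-0.342,0],[0,0,0]],[0,[-0.19,-0.342,0],[0,0,0]],[0,[-0.19,-0.342,0],[0,0,0]],[0,[-0.19,-0.342,0],[0,0,0]],[0,[-0.19,-0.342,0],[0,0,0]],[0,[-0.19,-0.342,0],[0,0,0]],[0,[-0.19,-0.342,0],[0,0,0]],[0,[0,0,0],[0,0,0]]]}}

```text
time: 3.37
position: [622.1, -36.1, 416.7]
ee_rot: [0.277, -3.126, -0.0]
force: [0.6, 0.2, -0.5]
finger_gap: 0.3
grasp_force: 0.0
```

```bash
python3 where.py c 68 0 200
python3 - <<'E'
from rig import vision
import cv2
cv2.imwrite("pics/s1.png",vision.read_camera("side")[:,:,::-1])
E
```

```text
t 3.37 pos [622.1 -36.1 416.7] yaw_y 1.747 zax [-0.004 -0.    -1.   ] F [ 0.6  0.2 -0.5] gap 0.3 gf 0.0 q [-0.19  0.53  0.89  1.94 -0.   -0.36]
c local [ 70.4  -3.6 416.7]
s local [ -41.9 -377.3  416.7]
shift in tool /100: [0.016 0.035 2.167] yaw turn units -0.051
```

View pics/s1.png

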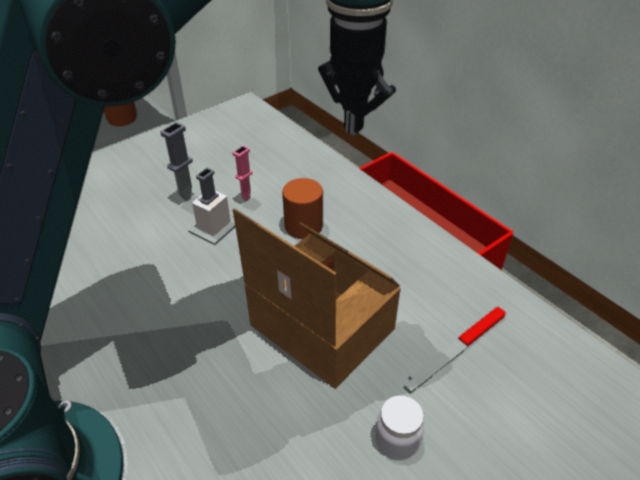

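Emit:
{"name": "send_rows", "arguments": {"steps": [[0,[0,0.035,0.3],[0,0,0]],[0,[0,0,0.35],[0,0,0]],[0,[0,0,0.35],[0,0,0]],[0,[0,0,0.35],[0,0,0]],[0,[0,0,0.35],[0,0,0]],[0,[0,0,0.35],[0,0,0]],[0,[0,0,0.3],[0,0,0]],[0,[0,0,0],[0,0,0]],[0,[0,0,0],[0,0,0]]]}}

```text
time: 4.17
position: [616.9, -27.0, 187.6]
ee_rot: [0.284, -3.127, -0.001]
force: [-0.2, 0.4, 0.7]
finger_gap: 0.0
grasp_force: 0.0
```

Emit:
{"name": "send_rows", "arguments": {"steps": [[0,[0.02,0,0.07],[0,0,0]],[0,[0.02,0,0.07],[0,0,0]],[0,[0.02,0,0.07],[0,0,0]],[0,[0.03,0,0.07],[0,0,0]],[0,[0.03,0,0.07],[0,0,0]],[0,[0.02,0,0.07],[0,0,0]],[0,[0.02,0,0.02],[0,0,0]],[0,[0,0,0],[0,0,0]]]}}

```text
time: 4.83
position: [601.9, -30.6, 143.0]
ee_rot: [0.283, -3.128, -0.0]
force: [0.6, -0.0, -0.8]
finger_gap: 0.1
grasp_force: 0.0
```

```bash
python3 where.py c 50 0 122
```

```text
t 4.83 pos [601.9 -30.6 143. ] yaw_y 1.751 zax [-0.  0. -1.] F [ 0.6 -0.  -0.8] gap 0.1 gf 0.0 q [-0.19  0.43 -0.03  1.11  0.   -0.37]
c local [ 51.5   5.4 143. ]
s local [ -59.2 -365.6  143. ]
shift in tool /100: [ 0.015 -0.054  0.21 ] yaw turn units -0.004
```

Emit:
{"name": "send_rows", "arguments": {"steps": [[0,[0,0,0.05],[0,0,0]],[0,[0,0,0.05],[0,0,0]],[0,[0,0,0.04],[0,0,0]],[0,[0,0,0.03],[0,0,0]],[0,[0,0,0.02],[0,0,0]],[0,[0,0,0.01],[0,0,0]],[0,[0,0,0],[0,0,0]],[0,[0,0,0],[0,0,0]]]}}

```text
time: 5.5
position: [602.1, -30.6, 123.9]
ee_rot: [-0.284, 3.129, -0.0]
force: [-5.7, 0.5, 10.5]
finger_gap: 0.1
grasp_force: 5.0
```

```bash
python3 where.py c 50 0 122
python3 - <<'E'
from rig import vision
import cv2,numpy as np
s=vision.read_camera("side")[:,:,::-1];t=vision.read_camera("top")[:,:,::-1]
cv2.imwrite("pics/s2.png",np.hstack([cv2.resize(s[190:395,215:415],(400,410)),cv2.resize(t[190:336,312:455],(400,410))]))
E
```

```text
t 5.5 pos [602.1 -30.6 123.9] yaw_y 1.752 zax [ 0. -0. -1.] F [-5.7  0.5 10.5] gap 0.1 gf 5.0 q [-0.19  0.44 -0.07  1.06 -0.   -0.37]
c local [ 51.7   5.4 123.9]
s local [ -59.  -365.6  123.9]
shift in tool /100: [ 0.017 -0.054  0.019] yaw turn units -0.002
```

View pics/s2.png

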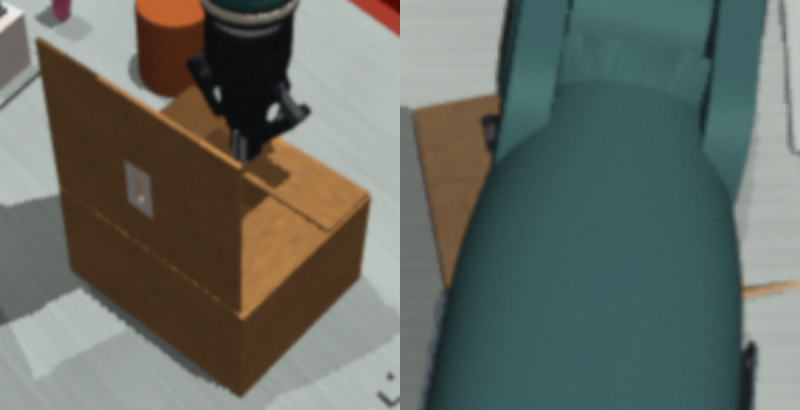

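The short flap is flat: in s2 its edge lies along the carton top at crop (330,225), and the TCP reads z 124 with 10 N. The long flap is still upright. Next I go over to its near side.

Emit:
{"name": "send_rows", "arguments": {"steps": [[0,[0,0,-0.38],[0,0,0]],[0,[0,0,-0.38],[0,0,0]],[0,[0,0,-0.38],[0,0,0]],[0,[0,0,-0.38],[0,0,0]],[0,[0,0,-0.38],[0,0,0]],[0,[0,0,-0.38],[0,0,0]],[0,[0,0,0],[0,0,0]]]}}

```text
time: 6.18
position: [603.5, -30.8, 358.5]
ee_rot: [-0.283, 3.119, -0.004]
force: [0.2, -0.7, 0.8]
finger_gap: 0.2
grasp_force: 0.0
```

Emit:
{"name": "send_rows", "arguments": {"steps": [[0,[0.38,0,0],[0,0,0]],[0,[0.38,0,0],[0,0,0]],[0,[0.38,0,0],[0,0,0]],[0,[0.38,0,0],[0,0,0]],[0,[0.38,0,0],[0,0,0]],[0,[0,0,0],[0,0,0]],[0,[0,0,0.35],[0,0,0]],[0,[0,0,0.35],[0,0,0]],[0,[0,0,0],[0,0,0]]]}}

```text
time: 6.93
position: [412.3, -63.7, 276.2]
ee_rot: [0.282, -3.121, -0.006]
force: [0.5, 1.1, 0.4]
finger_gap: 0.3
grasp_force: 0.0
```

```bash
python3 where.py c -120 0 272
python3 - <<'E'
import numpy as np
for a in np.linspace(1.55,0,20):
    print(round(a,2),np.round([-90+150*np.cos(a)-2*np.sin(a)-11,127+150*np.sin(a)+2*np.cos(a)],1),end=" ")
E
```

```text
t 6.93 pos [412.3 -63.7 276.2] yaw_y 1.751 zax [-0.008  0.003 -1.   ] F [0.5 1.1 0.4] gap 0.3 gf 0.0 q [-0.35  0.07 -0.17  1.34  0.   -0.53]
c local [-141.     7.   276.2]
s local [-249.2 -334.8  276.2]
shift in tool /100: [-0.21 -0.07  0.04] yaw turn units -0.006
1.55 [-99.9 277. ] 1.47 [-87.7 276.4] 1.39 [-75.5 274.8] 1.31 [-63.6 272.3] 1.22 [-51.9 268.7] 1.14 [-40.5 264.3] 1.06 [-29.5 258.9] 0.98 [-19.  252.6] 0.9 [ -9.  245.5] 0.82 [  0.3 237.6] 0.73 [  9. 229.] 0.65 [ 17.  219.7] 0.57 [ 24.1 209.8] 0.49 [ 30.4 199.3] 0.41 [ 35.9 188.3] 0.33 [ 40.4 177. ] 0.24 [ 44.  165.3] 0.16 [ 46.7 153.3] 0.08 [ 48.3 141.2] 0.0 [ 49. 129.]
```

Emit:
{"name": "send_rows", "arguments": {"steps": [[0,[-0.14,0,0],[0,0,0]],[0,[-0.14,0,0],[0,0,0]],[0,[-0.14,0,0],[0,0,0]],[0,[-0.12,0,0.0],[0,0,0]],[0,[-0.12,0,0.02],[0,0,0]],[0,[-0.12,0,0.025],[0,0,0]],[0,[-0.12,0,0.035],[0,0,0]],[0,[-0.115,0,0.045],[0,0,0]],[0,[-0.11,0,0.055],[0,0,0]],[0,[-0.105,0,0.065],[0,0,0]]]}}

```text
time: 7.77
position: [537.4, -42.4, 256.2]
ee_rot: [0.284, -3.129, -0.0]
force: [0.2, -0.7, 1.5]
finger_gap: -0.5
grasp_force: 0.2
```

Emit:
{"name": "send_rows", "arguments": {"steps": [[0,[-0.1,0,0.07],[0,0,0]],[0,[-0.095,0,0.08],[0,0,0]],[0,[-0.085,0,0.085],[0,0,0]],[0,[-0.08,0,0.095],[0,0,0]],[0,[-0.07,0,0.1],[0,0,0]],[0,[-0.065,0,0.105],[0,0,0]],[0,[-0.055,0,0.11],[0,0,0]],[0,[-0.045,0,0.115],[0,0,0]],[0,[-0.035,0,0.115],[0,0,0]],[0,[0,0,0],[0,0,0]]]}}

```text
time: 8.6
position: [597.8, -31.0, 166.7]
ee_rot: [0.283, -3.126, -0.001]
force: [-0.4, -0.2, -0.0]
finger_gap: -0.2
grasp_force: 0.0
```

```bash
python3 where.py c 49 0 129
```

```text
t 8.6 pos [597.8 -31.  166.7] yaw_y 1.752 zax [-0.003  0.001 -1.   ] F [-0.4 -0.2 -0. ] gap -0.2 gf 0.0 q [-0.19  0.42  0.01  1.17  0.   -0.37]
c local [ 47.4   5.7 166.7]
s local [ -63.2 -364.6  166.7]
shift in tool /100: [-0.017 -0.058  0.377] yaw turn units -0.001
```

Emit:
{"name": "send_rows", "arguments": {"steps": [[0,[-0.01,0,0.09],[0,0,0]],[0,[-0.01,0,0.09],[0,0,0]],[0,[0,0,0.08],[0,0,0]],[0,[0,0,0.05],[0,0,0]],[0,[0,0,0.04],[0,0,0]],[0,[0,0,0.02],[0,0,0]],[0,[0,0,0.02],[0,0,0]],[0,[0,0,0],[0,0,0]]]}}

```text
time: 9.27
position: [600.2, -31.0, 130.2]
ee_rot: [0.284, -3.129, -0.0]
force: [1.0, 0.1, -0.5]
finger_gap: -0.2
grasp_force: 0.0
```

```bash
python3 where.py c 49 0 129
```

```text
t 9.27 pos [600.2 -31.  130.2] yaw_y 1.752 zax [-0. -0. -1.] F [ 1.   0.1 -0.5] gap -0.2 gf 0.0 q [-0.19  0.44 -0.06  1.07 -0.   -0.37]
c local [ 49.8   5.4 130.2]
s local [ -60.9 -365.3  130.2]
shift in tool /100: [ 0.008 -0.054  0.012] yaw turn units -0.002
```

Emit:
{"name": "send_rows", "arguments": {"steps": [[0,[0,0,0.015],[0,0,0]],[0,[0,0,0.015],[0,0,0]],[0,[0,0,0],[0,0,0]],[0,[0,0,0],[0,0,0]]]}}

```text
time: 9.6
position: [600.5, -31.0, 128.7]
ee_rot: [-0.283, 3.127, -0.001]
force: [-5.0, 0.8, 15.4]
finger_gap: -0.2
grasp_force: 7.3
```

Emit:
{"name": "send_rows", "arguments": {"steps": [[0,[0,0,-0.2],[0,0,0]],[0,[0,0,-0.35],[0,0,0]],[0,[0,0,-0.35],[0,0,0]],[0,[0,0,-0.35],[0,0,0]],[0,[0,0,-0.25],[0,0,-0.87]],[0.6,[0,0,0],[0,0,-0.87]],[0.6,[0,0,0],[0,0,0]]]}}

```text
time: 10.18
position: [600.9, -31.1, 278.9]
ee_rot: [-0.525, 3.094, -0.002]
force: [-0.4, -0.3, -1.1]
finger_gap: 23.2
grasp_force: 0.0
```

```bash
python3 where.py s 0 0 260
```

```text
t 10.18 pos [600.9 -31.1 278.9] yaw_y 1.907 zax [ 0.003 -0.001 -1.   ] F [-0.4 -0.3 -1.1] gap 23.2 gf 0.0 q [-0.19  0.39  0.27  1.45 -0.   -0.52]
c local [ 50.5   5.1 278.9]
s local [ -60.2 -365.7  278.9]
shift in tool /100: [-0.613  3.655  0.185] yaw turn units 0.037
```

Emit:
{"name": "send_rows", "arguments": {"steps": [[0.6,[-0.0613,0.3655,0.018],[0,0,0]],[0.6,[-0.0613,0.3655,0.018],[0,0,0]],[0.6,[-0.0613,0.3655,0.018],[0,0,0]],[0.6,[-0.0613,0.3655,0.018],[0,0,0]],[0.6,[-0.0613,0.3655,0.018],[0,0,0]],[0.6,[-0.0613,0.3655,0.018],[0,0,0]],[0.6,[-0.0613,0.3655,0.018],[0,0,0]],[0.6,[-0.0613,0.3655,0.018],[0,0,0]],[0.6,[-0.0613,0.3655,0.018],[0,0,0]],[0.6,[-0.0613,0.3655,0.018],[0,0,0]]]}}

```text
time: 11.02
position: [537.9, 336.2, 258.4]
ee_rot: [0.516, -3.098, 0.001]
force: [0.9, -0.2, -0.8]
finger_gap: 51.1
grasp_force: 0.0
```

Emit:
{"name": "send_rows", "arguments": {"steps": [[0.6,[0,0,0],[0,0,0]],[0.6,[0,0,0],[0,0,0]]]}}

```text
time: 11.18
position: [537.9, 336.0, 258.0]
ee_rot: [0.521, -3.096, 0.001]
force: [0.2, 0.2, -0.0]
finger_gap: 51.2
grasp_force: 0.0
```

```bash
python3 where.py s 0 0 102
python3 - <<'E'
from rig import vision
import cv2,numpy as np
s=vision.read_camera("side")[:,:,::-1];t=vision.read_camera("top")[:,:,::-1]
cv2.imwrite("pics/side3.png",s);cv2.imwrite("pics/top3.png",t)
cv2.imwrite("pics/s3.png",np.hstack([cv2.resize(s[40:280,120:320],(400,480)),cv2.resize(s[200:395,225:415],(400,480))]))
E
```

```text
t 11.18 pos [537.9 336.  258. ] yaw_y 1.904 zax [-0.002 -0.001 -1.   ] F [ 0.2  0.2 -0. ] gap 51.2 gf 0.0 q [ 0.43  0.46  0.32  1.44 -0.    0.1 ]
c local [ 54.6 377.5 258. ]
s local [2.00e-01 1.80e+00 2.58e+02]
shift in tool /100: [-1.00e-03 -1.80e-02  1.56e+00] yaw turn units 0.003
```

View pics/s3.png

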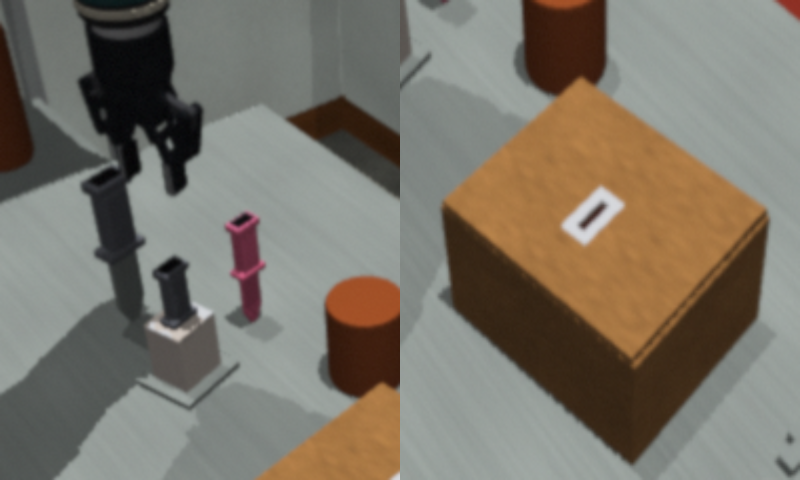

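s3 shows both flaps closed, with the white-rimmed slot at side (317,287). The gripper is right above the small thermometer. I'll refine the slot position and check the large look-alike's clearance.

Run:
```python
from h import *
import cv2
pred=frame(552.2,-45.2,0,.181,[[-15,0,129]])[0]
px={}
for c in("side","top"):
    p=proj(c,[pred])[0]; im=cv2.imread(f"pics/{c}3.png").astype(int); 
    m=(im.min(2)>120)&(im.max(2)-im.min(2)<60); n,l,s,ce=cv2.connectedComponentsWithStats(m.astype(np.uint8))
    x0,y0=np.round(p).astype(int)
    k=[j for j in range(1,n) if s[j,4]<1500 and np.hypot(*(ce[j]-p))<15 and s[j,4]>20]
    print(c,p.round(1),[(ce[j].round(1),s[j]) for j in k])
    if k:
        mm=np.isin(l,k).astype(np.uint8); r=cv2.minAreaRect(np.argwhere(mm)[:,::-1].astype(np.float32)); print(r); px[c]=np.array(r[0])
f=lambda q:np.vstack([proj(c,[q])-px[c] for c in px]).ravel()
r=least_squares(f,pred);print("slot",r.x.round(1),"pred",pred.round(1),r.fun.round(2))
f=lambda q:np.vstack([proj(c,[[*q,129]])-px[c] for c in px]).ravel()
r=least_squares(f,pred[:2]);print("slot z fixed",r.x.round(1),r.fun.round(2))
# big look-alike foot on table
print("big",least_squares(lambda q:(proj("side",[[q[0],q[1],0]])-[182,198]).ravel(),[540,440]).x.round())
```

```text
side [316.1 287.5] [(array([316.1, 287. ]), array([301, 275,  31,  25, 345], dtype=int32))]
((316.04119873046875, 286.9647216796875), (14.534341812133789, 29.177146911621094), 49.398704528808594)
top [378.4 267.3] [(array([377.4, 267.1]), array([369, 254,  18,  27, 331], dtype=int32))]
((377.34619140625, 267.2308044433594), (26.083444595336914, 14.316478729248047), 78.69007110595703)
slot [538.2 -46.  128.1] pred [537.4 -47.9 129. ] [-0.26  0.05  0.15 -0.27]
slot z fixed [538.  -46.3] [-0.29 -0.15  0.31 -0.19]
big [531. 475.]
```

Emit:
{"name": "send_rows", "arguments": {"steps": [[0.6,[0,-0.018,0.25],[0,0,0]],[0.6,[0,0,0.25],[0,0,0]],[0.6,[0,0,0.25],[0,0,0]],[0.6,[0,0,0.25],[0,0,0]],[0.6,[0,0,0.2],[0,0,0]],[0.6,[0,0,0.2],[0,0,0]],[0.6,[0,0,0.12],[0,0,0]],[0.6,[0,0,0.04],[0,0,0]],[0.6,[0,0,0],[0,0,0]]]}}

```text
time: 12.03
position: [539.3, 331.5, 102.7]
ee_rot: [0.517, -3.097, 0.001]
force: [0.6, -0.5, 0.8]
finger_gap: 51.5
grasp_force: 0.0
```

Emit:
{"name": "send_rows", "arguments": {"grip_force": 40, "steps": [[0.3,[0,0,0],[0,0,0]],[0.1,[0,0,0],[0,0,0]],[0,[0,0,0],[0,0,0]],[0,[0,0,0],[0,0,0]],[0,[0,0,0],[0,0,0]],[0,[0,0,0],[0,0,0]],[0,[0,0,0],[0,0,0]]]}}

```text
time: 12.62
position: [539.7, 333.8, 104.4]
ee_rot: [-0.52, 3.097, 0.003]
force: [-1.8, 5.6, 1.8]
finger_gap: 19.6
grasp_force: 37.1
```

```bash
python3 where.py s 0 0 102
```

```text
t 12.62 pos [539.7 333.8 104.4] yaw_y 1.904 zax [ 0.001  0.002 -1.   ] F [-1.8  5.6  1.8] gap 19.6 gf 37.1 q [ 0.42  0.51 -0.01  1.05  0.    0.09]
c local [ 55.9 375.1 104.4]
s local [  1.2  -0.8 104.4]
shift in tool /100: [0.012 0.008 0.024] yaw turn units 0.001
```

Emit:
{"name": "send_rows", "arguments": {"steps": [[0,[0,0.02,0],[0,0,0]],[0,[0,0,-0.05],[0,0,0]],[0,[0,0,-0.1],[0,0,0]],[0,[0,0,-0.15],[0,0,0]],[0,[0,0,-0.2],[0,0,0]],[0,[0,0,-0.25],[0,0,0]],[0,[0,0,-0.3],[0,0,0]],[0,[0,0,-0.3],[0,0,0]],[0,[0,0,-0.3],[0,0,0]],[0,[0,0,0],[0,0,0]]]}}

```text
time: 13.45
position: [539.9, 335.2, 275.0]
ee_rot: [-0.519, 3.091, 0.003]
force: [1.2, 0.0, -1.1]
finger_gap: 19.4
grasp_force: 37.3
```

```bash
sed -i 's/s=(538.3,334.2,.333))/s=(538.3,334.2,.333),t=(538.1,-46.2,.185))/' where.py; python3 where.py t 0 0 268
```

```text
t 13.45 pos [539.9 335.2 275. ] yaw_y 1.903 zax [ 0.007  0.003 -1.   ] F [ 1.2  0.  -1.1] gap 19.4 gf 37.3 q [ 0.43  0.45  0.36  1.47 -0.    0.09]
c local [ 56.4 376.4 275. ]
s local [  1.8   0.4 275. ]
t local [ 71.9 374.5 275. ]
shift in tool /100: [ 1.263 -3.599  0.057] yaw turn units 1.691
```

Emit:
{"name": "send_rows", "arguments": {"steps": [[0,[0,0,0],[0,0,0.845]],[0,[0,0,0],[0,0,0.845]],[0,[0.03,-0.1495,0],[0,0,0]],[0,[0.06,-0.3,0],[0,0,0]],[0,[0.07,-0.365,0],[0,0,0]],[0,[0.07,-0.365,0],[0,0,0]],[0,[0.07,-0.365,0],[0,0,0]],[0,[0.07,-0.365,0],[0,0,0]],[0,[0.07,-0.365,0],[0,0,0]],[0,[0.07,-0.365,0],[0,0,0]]]}}

```text
time: 14.28
position: [536.7, 64.1, 269.0]
ee_rot: [-0.291, 3.128, -0.0]
force: [1.0, 0.0, -2.4]
finger_gap: 19.7
grasp_force: 37.1
```

Emit:
{"name": "send_rows", "arguments": {"steps": [[0,[0.07,-0.365,0],[0,0,0]],[0,[0.07,-0.365,0],[0,0,0]],[0,[0.06,-0.25,0],[0,0,0]],[0,[0.02,-0.125,0],[0,0,0]],[0,[0,0,0],[0,0,0]],[0,[0,0,0],[0,0,0]],[0,[0,0,0],[0,0,0]]]}}

```text
time: 14.87
position: [535.9, -45.7, 268.6]
ee_rot: [-0.292, 3.128, 0.0]
force: [0.7, 0.7, 0.0]
finger_gap: 19.7
grasp_force: 37.3
```

```bash
python3 where.py t 0 0 268;python3 - <<'E'
from rig import vision
import cv2,numpy as np
s=vision.read_camera("side")[:,:,::-1];t=vision.read_camera("top")[:,:,::-1]
cv2.imwrite("pics/side4.png",s)
cv2.imwrite("pics/s4.png",cv2.resize(s[170:330,230:400],None,fx=3.5,fy=3.5,interpolation=cv2.INTER_CUBIC))
E
```

```text
t 14.87 pos [535.9 -45.7 268.6] yaw_y 1.757 zax [ 0.  0. -1.] F [0.7 0.7 0. ] gap 19.7 gf 37.3 q [-0.24  0.28  0.07  1.37  0.   -0.42]
c local [-16.1   2.4 268.6]
s local [-126.4 -358.3  268.6]
t local [ -2.    0.9 268.6]
shift in tool /100: [-0.02  -0.009  0.006] yaw turn units 0.01
```

View pics/s4.png

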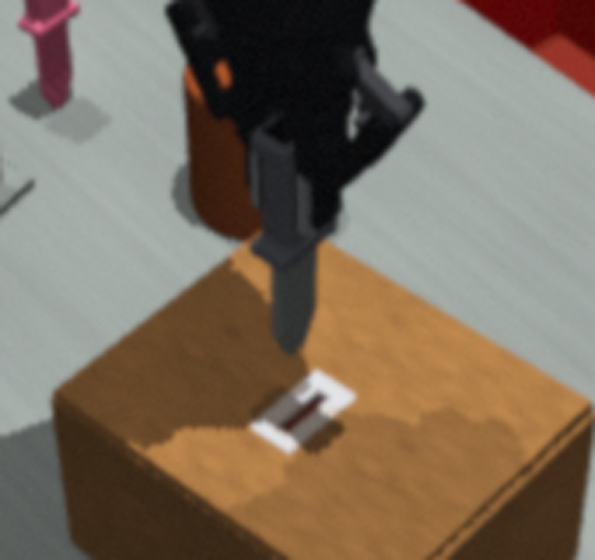

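s4 shows the thermometer upright in the gripper, tip at side (313,270), just above the slot at side (317,288). I lower it to hover close, then measure the offset.

Emit:
{"name": "send_rows", "arguments": {"steps": [[0,[0,0,0.12],[0,0,0]],[0,[0,0,0.14],[0,0,0]],[0,[0,0,0.08],[0,0,0]],[0,[0,0,0],[0,0,0]],[0,[0,0,0],[0,0,0]],[0,[0,0,0],[0,0,0]]]}}

```text
time: 15.47
position: [536.2, -46.5, 235.0]
ee_rot: [-0.291, 3.127, -0.0]
force: [-0.2, -0.5, -1.3]
finger_gap: 19.7
grasp_force: 37.2
```

```bash
python3 where.py t 0 0 231;python3 - <<'E'
from h import *
import cv2
s=vision.read_camera("side")[:,:,::-1].copy();t=vision.read_camera("top")[:,:,::-1].copy()
P=np.mean([robot.get_obs()["position"] for _ in range(5)],0);print(P)
cv2.imwrite("pics/side5.png",s)
tip=P-[0,0,94.4]
# project blade model (y-yaw .186): tip, shoulders, slot corners
B=frame(*tip,.186,[[0,0,0],[-15,0,22],[15,0,22],[-15,0,75],[15,0,75],[20,-11,75],[-20,-11,75],[-20,11,75]])
Sl=frame(538.1,-46.2,129,.185,[[-16,4,0],[16,4,0],[16,-4,0],[-16,-4,0],[0,0,0]])
b=proj("side",B);q=proj("side",Sl);print(b.round(1).tolist(),q.round(1).tolist())
o=np.array([275,210]);k=7
im=cv2.resize(s[210:295,275:375],None,fx=k,fy=k,interpolation=cv2.INTER_CUBIC)
for p in b: cv2.circle(im,tuple(int(v) for v in (p+.5-o)*k),3,(0,255,0),1)
for p in q: cv2.circle(im,tuple(int(v) for v in (p+.5-o)*k),3,(0,0,255),1)
cv2.imwrite("pics/s5.png",im)
E
```

```text
t 15.47 pos [536.2 -46.5 235. ] yaw_y 1.756 zax [ 0.001 -0.    -1.   ] F [-0.2 -0.5 -1.3] gap 19.7 gf 37.2 q [-0.24  0.28 -0.01  1.28  0.   -0.42]
c local [-16.    1.6 235. ]
s local [-126.4 -359.1  235. ]
t local [ -1.9   0.  235. ]
shift in tool /100: [-0.019 -0.     0.04 ] yaw turn units 0.007
[536.25338612 -46.71013799 235.04418125]
[[315.1, 283.1], [309.3, 279.5], [320.6, 269.9], [308.7, 258.1], [320.5, 248.5], [327.3, 249.9], [311.7, 262.8], [301.8, 256.7]] [[308.1, 290.8], [319.9, 280.6], [323.3, 282.8], [311.5, 293.0], [315.8, 286.8]]
```

View pics/s5.png

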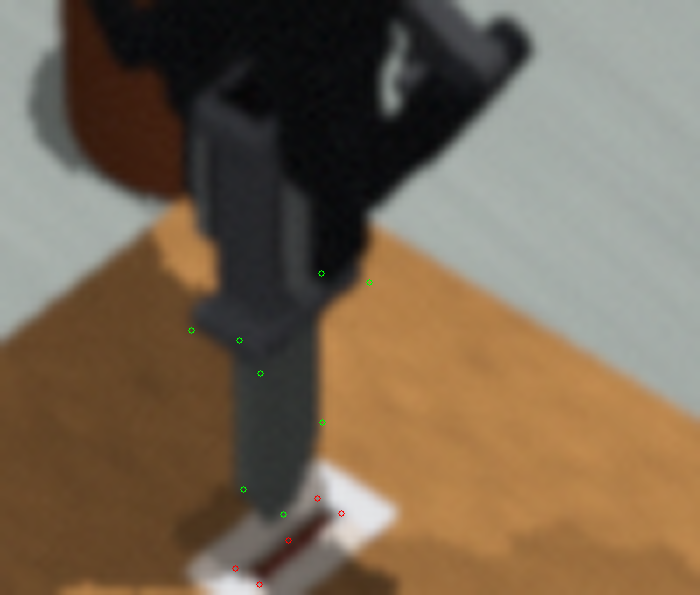

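The overlay agrees with the picture to about 2 px: the tip is just over the slot, and the slot markers fall on the dark slit. I shift 2 mm along x and feel downward gently.

Emit:
{"name": "send_rows", "arguments": {"steps": [[0,[-0.019,0,0.04],[0,0,0]],[0,[0,0,0.04],[0,0,0]],[0,[0,0,0.02],[0,0,0]],[0,[0,0,0.02],[0,0,0]],[0,[0,0,0.015],[0,0,0]],[0,[0,0,0.015],[0,0,0]],[0,[0,0,0],[0,0,0]],[0,[0,0,0],[0,0,0]]]}}

```text
time: 16.23
position: [537.8, -46.6, 219.3]
ee_rot: [0.29, -3.128, 0.001]
force: [0.2, -3.3, -2.3]
finger_gap: 19.5
grasp_force: 37.4
```

```bash
python3 where.py t 0 0 215
```

```text
t 16.23 pos [537.8 -46.6 219.3] yaw_y 1.756 zax [-0. -0. -1.] F [ 0.2 -3.3 -2.3] gap 19.5 gf 37.4 q [-0.24  0.29 -0.04  1.24 -0.   -0.42]
c local [-14.4   1.2 219.3]
s local [-124.9 -359.8  219.3]
t local [ -0.3  -0.4 219.3]
shift in tool /100: [-0.003  0.004  0.043] yaw turn units -0.0
```

Emit:
{"name": "send_rows", "arguments": {"steps": [[0,[0,-0.005,0.02],[0,0,0]],[0,[0,0,0.02],[0,0,0]],[0,[0,0,0.02],[0,0,0]],[0,[0,0,0.02],[0,0,0]],[0,[0,0,0],[0,0,0]],[0,[0,0,0],[0,0,0]]]}}

```text
time: 16.73
position: [537.8, -46.9, 211.2]
ee_rot: [0.29, -3.128, -0.0]
force: [0.5, -1.0, -1.7]
finger_gap: 19.9
grasp_force: 37.5
```

```bash
python3 where.py t 0 0 215
```

```text
t 16.73 pos [537.8 -46.9 211.2] yaw_y 1.756 zax [-0.  0. -1.] F [ 0.5 -1.  -1.7] gap 19.9 gf 37.5 q [-0.24  0.3  -0.06  1.22 -0.   -0.42]
c local [-14.5   0.9 211.2]
s local [-125.1 -360.   211.2]
t local [ -0.4  -0.6 211.2]
shift in tool /100: [-0.004  0.006 -0.038] yaw turn units 0.002
```

It is entering freely, with no upward force.

Emit:
{"name": "send_rows", "arguments": {"steps": [[0,[0,0,0.025],[0,0,0]],[0,[0,0,0.025],[0,0,0]],[0,[0,0,0.025],[0,0,0]],[0,[0,0,0.025],[0,0,0]],[0,[0,0,0.025],[0,0,0]],[0,[0,0,0],[0,0,0]]]}}

```text
time: 17.23
position: [537.8, -46.9, 198.3]
ee_rot: [0.29, -3.128, -0.0]
force: [1.4, -1.6, -2.3]
finger_gap: 19.6
grasp_force: 37.5
```

Emit:
{"name": "send_rows", "arguments": {"steps": [[0,[0,0,0.03],[0,0,0]],[0,[0,0,0.03],[0,0,0]],[0,[0,0,0.03],[0,0,0]],[0,[0,0,0.03],[0,0,0]],[0,[0,0,0.03],[0,0,0]],[0,[0,0,0.03],[0,0,0]],[0,[0,0,0.03],[0,0,0]],[0,[0,0,0.04],[0,0,0]],[0,[0,0,0],[0,0,0]],[0,[0,0,0],[0,0,0]]]}}

```text
time: 18.07
position: [537.8, -46.9, 173.6]
ee_rot: [0.29, -3.128, -0.0]
force: [0.6, -1.4, -2.7]
finger_gap: 19.8
grasp_force: 37.3
```

```bash
python3 where.py t 0 0 173;python3 - <<'E'
from rig import vision
import cv2
s=vision.read_camera("side")[:,:,::-1]
cv2.imwrite("pics/s6.png",cv2.resize(s[200:320,260:380],None,fx=4.5,fy=4.5,interpolation=cv2.INTER_CUBIC))
E
```

```text
t 18.07 pos [537.8 -46.9 173.6] yaw_y 1.756 zax [-0.  0. -1.] F [ 0.6 -1.4 -2.7] gap 19.8 gf 37.3 q [-0.24  0.31 -0.14  1.12  0.   -0.42]
c local [-14.4   1.  173.6]
s local [-125.  -360.   173.6]
t local [ -0.4  -0.6 173.6]
shift in tool /100: [-0.004  0.006  0.006] yaw turn units 0.002
```

View pics/s6.png

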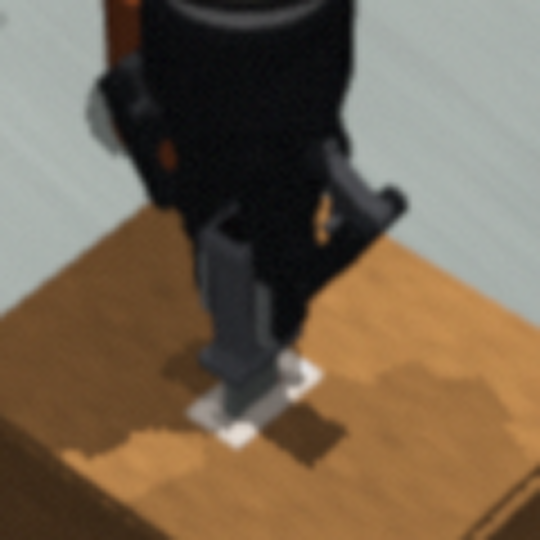

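s6 shows the blade through the slot at side (315,288). The collar is about 25 mm above the flap and both flaps are flat. Handing in.

```bash
python3 -c "
from rig import robot
print(robot.job_done())"
```

```text
the job is handed in; nothing more can be done
None
```

The job is handed in: both flaps are folded flat in order, and the thermometer is still gripped upright with about 50 mm of blade through the slot. The tub, loaf and knife were not touched, and the arm used about 18 s of the 62 s allowed. No verdict came back from the judge.

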